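# Put the dropper back in the refilled dropping bottle

## Robot

A 7-joint arm with a two-finger parallel gripper is mounted at the origin on the work surface. World frame = base frame: x ahead of the robot, y to its left, z up, the work surface at z = 0. Lengths are in mm, angles in rad, forces in N, time in s.
With the tool pointing down it reaches from about 400 to 875 mm from the base axis. Payload 6.5 kg.
Tool frame: the origin (TCP) lies at the very end of the fingers, on their centre line; the grasp point (between the pads) lies 19 mm behind it; z points along the fingers, y is the line along which they close (so a half turn about z gives the same grasp; the last joint's range is limited). The gripper opens to 85 mm and grips with 20 to 120 N. Pads are 22 mm wide; open, the fingers measure 114 mm over their backs; the gripper's body (76 mm by 85 mm) begins 54 mm behind the grasp point. The pads swing forward as they close: fully open they stand 13 mm farther back than shut.
Start: joints at [-1.203, 0.536, -0.004, 1.538, 0.003, 1.067, -0.071], TCP at [273.204, 589.788, 231.29] pointing down, gripper open.
Joint ranges: [-2.7, 2.7], [-0.37, 2.16], [-1.27, 1.26], [0.24, 2.4], [-1.31, 4.45], [0.19, 1.91], [-2.76, 2.76]. Speed limits (rad/s): [2.39, 2.39, 3.14, 3.14, 3.14, 3.14, 3.14].

## Interface

Orientations are given as a unit quaternion [w, x, y, z].
In Python, from plant import robot, optics gives the robot as it stands.
- The arm moves only by the tool move_arm, never from a script. Its argument "rows" is a list of rows, each an object of numbers: "x", "y", "z": the shift along the tool's x, y, z in cm; "turn": the turn about the tool's z in rad. In form: [{"x": .., "y": .., "z": .., "turn": ..}, ...]. A call has exactly 10 rows; each row is the pose to reach, as a shift and turn from the pose commanded when the call began, along the tool's axes at that moment; what a row does not reach only later rows make up. A row lasts 1/10 s, in which the tool goes at most 50 mm and 8.59 degrees, less where a joint would pass 70% of its speed; a pose out of reach is approached as far as the arm can. A call with a gripper value outside its range is refused whole. "fingers" is the opening, from 0 (shut) to 1 (fully open), set as the call begins (left out, the last holds). The fingers move at their own pace and stop on an object; "force" is the grip in N (left out, the last holds). Time passes only in rows, so rows that repeat a pose let the fingers close, or fill a call up. It gives the time, the measured TCP pose, the force, the opening and the grip force at its end, in the units of the state.
- robot.get_state(): the state, without advancing time (a new reading comes with each control period).
- optics.read_camera(name): name is "scene" or "top" or "wrist"; returns a dict with "pixels" (400x640x3 uint8, red, green, blue), "K" (3x3 intrinsics, pixels), "R" (3x3) and "t" (3): a world point X has camera coordinates R X + t; the wrist camera has in their place "mount" (4x4, takes a point from camera to tool coordinates, whose origin is the TCP and whose axes are the flange's). Camera axes: x right, y down, z forward; pixel columns grow to the right and rows downward; lengths in mm; the calibration is good to about 2 mm. A picture is of the moment at which its call begins: read the wrist's pose just before it. There is no depth.
- robot.hand_in(): hands the job in; it is judged then, once.
The state is a dict: "t": time; "joints": joint angles; "joint_velocities": joint speeds; "tau": joint torques, N m; "tool_pos": TCP position; "eef_rot": TCP orientation; "force": force on the tool from outside, world axes, zero at the start; "wrist_torque": the same for the moment, N m; "finger_gap": opening from 0.0 (shut) to 1.0 (fully open); "grip_force": force on a finger pad.
Only numpy, scipy, OpenCV 4.12 (cv2) and the standard library are available. Lean on these libraries where they do the work, as an engineer would, in place of code of your own. Each camera call takes 0.05 s, during which the arm holds its last target. There are 200 camera calls.

## Task

The dropping bottle has just been refilled: lift the funnel out of its neck and stand it in the mouth of the open, empty jar to drain, then take the dropper from the tool stand and ease its glass pipette down the bottle's neck until the rubber collar sits flat on the rim. The pipette is glass, so lower it in by hand and never let it drop; do not knock the bottle over, and leave the other tools, the capped bottle and the lidded jar standing where they are.

Things in the scene. Friction and masses are not known exactly. Their poses are not given: they have to be found in the camera images.
- bottle: the dropping bottle: an amber glass bottle, loose (about 160 g), with an open neck. Body 46 mm diameter, rounded shoulder from 66 to 80 mm, neck 21 mm outside diameter from 80 mm up to the rim at 100 mm. Origin: centre of its underside, z up its axis. At the start the funnel stands in its neck.
- bottle_mouth (a point): centre of the bottle's rim, 100 mm above the bottle's underside. The bore below it is a straight round hole of 14 mm diameter for 23 mm; below that the bottle is hollow and wide, with its inner floor 95 mm under the rim.
- funnel: plain aluminium funnel, loose, 45 g, 90 mm tall: stem 9 mm diameter up to 38 mm, 60 degree cone to 75 mm, upright band 52 mm outside diameter to 90 mm (55 mm lip at the very top). Origin: centre of the stem's lower end, z up to the wide end. At rest in the bottle the origin is 42 mm below the rim (slack, it may lean a little); at rest in the jar 61 mm below the jar's rim.
- funnel_rim (a point): centre of the funnel's wide upper end, 90 mm above its origin on its axis. The upright band below it (52 mm across, 15 mm tall) is the place to grip.
- jar: the open, empty clear glass jar, loose (about 170 g), 84 mm tall: body 56 mm diameter, neck 42 mm outside diameter for the top 13 mm. Origin: centre of its underside.
- jar_mouth (a point): centre of the jar's rim, 84 mm above its underside; the round mouth is 36 mm across and the hollow inside is 79 mm deep.
- dropper: dropper, loose, 18 g, 129 mm tall, round: clear glass pipette 7 mm diameter (last 14 mm tapers to 3.6 mm), black rubber plug 11 mm diameter (72 to 82 mm up, foot tapered to 9 mm), flat collar 24 mm diameter (82 to 87 mm), bulb 18 mm diameter (87 to 129 mm). Origin: pipette tip, z up to the bulb. It starts upright in one of the stand's holes, collar on the top board.
- dropper_collar (a point): centre of the flat underside of the dropper's collar, 82 mm above the tip; it comes to rest on the bottle's rim.
- dropper_grip (a point): on the axis of the rubber bulb, 112 mm above the tip: the place to grip (18 mm across; the collar lies 25 mm below this point).
- stand: wooden tool stand, fixed: foot board 75 x 176 mm, two cheeks, top board (60 mm along x, 156 mm along y) whose upper face is 110 mm high, with three 14 mm through holes in a row along the stand's y axis at y = -52, 0 and +52 mm. Origin: centre of its underside. Fingers that close along its x axis have free room on both sides.
- needle_tool: potter's needle tool standing in another hole of the stand, point up: round wooden handle 12 mm diameter, 140 mm tall in all, its top 152 mm above the table. Origin: lower end. To be left there.
- model_tool: dark wooden modelling tool standing in the remaining hole of the stand: 12 mm diameter, flat blade at the top, 140 mm tall, its top 152 mm above the table. Origin: lower end. To be left there.
- stock_bottle: another amber glass bottle of the same pattern, closed with a black screw cap, 108 mm tall, 46 mm diameter. Origin: centre of its underside. To be left standing where it is.
- stain_jar: brown jar with a white lid, 70 mm tall, 56 mm diameter. Origin: centre of its underside. To be left standing where it is.
Not all that is in view belongs to the job. Leave any green look-alike of the dropper alone.

How it is judged (in metres and radians):
On the way, in this order (a step that is already met when the one before it is completed fails the run):
1. the funnel is out of the bottle's neck and away from the bottle, which stands (horizontal distance between funnel and bottle_mouth above 0.04 m and angle between bottle's own z axis and vertical below 0.15 rad), for 0.2 s.
2. the pipette is at least 20 mm down the bottle's neck (z of dropper in the frame of bottle_mouth below -0.02 m and horizontal distance between dropper and bottle_mouth below 0.012 m and z of dropper_collar in the frame of bottle_mouth above -0.004 m), for 0.1 s.
At the end, for the whole second after the job is handed in: Dropper in the bottle, collar on the rim (3 mm high, 4 mm sideways, 0.1 rad); bottle and jar upright on the table (0.08 rad); funnel stem down in the jar (stem end 45 mm or more below the rim, wide end within 20 mm of its axis, leaning under 0.35 rad); dropper, funnel and bottle at rest (z of dropper_collar in the frame of bottle_mouth between -0.004 and 0.003 m and horizontal distance between dropper_collar and bottle_mouth below 0.004 m and z of dropper in the frame of bottle_mouth below -0.06 m and angle between the z axis of dropper and the z axis of bottle, either way round below 0.1 rad and angle between each of bottle, jar's own z axis and vertical below 0.08 rad and height (world z) of each of bottle, jar below 0.006 m and horizontal distance between funnel_rim and jar_mouth below 0.02 m and z of funnel in the frame of jar_mouth below -0.045 m and angle between funnel's own z axis and vertical below 0.35 rad and linear speed of each of dropper, funnel, bottle below 0.02 m/s); the robot touches nothing.
It fails at once if the bottle is knocked over (angle between bottle's own z axis and vertical above 0.6 rad).
It fails at once if the dropper is let fall (free of the fingers and faster than 0.6 m/s) (linear speed of dropper above 0.6 m/s and contact force between dropper and the fingers below 0.05 N).
It fails at once if a tool in the stand, the capped bottle or the lidded jar is moved by more than 30 mm (distance of any of needle_tool, model_tool, stock_bottle, stain_jar from where it was at the start of the episode above 0.03 m).
It also fails if it takes over 72 s, if anything falls off the work surface, if the arm or the gripper's body presses on something with over 40 N, if the wrist force passes 120 N, or if a joint passes its speed limit or range.

## Working session

There is one attempt and no reset: what is moved stays moved. The work goes in short steps, Python scripts to look and compute and a tool call to move; the robot and the scene stay as the last step left them, time stands still between calls to the robot, and variables do not carry over. Pictures are saved under pics/ and viewed, at most 11 in all, crops included, and the job is handed in when it is done.

Besides the shell and the picture viewer there is one more tool, called after "Emit:" as a command line: name --argument value ..., lists and objects as JSON in quotes. move_arm: Moves the arm, as the interface text tells. Its arguments: {"type":"object","properties":{"rows":{"type":"array","items":{"type":"object","properties":{"x":{"type":"number"},"y":{"type":"number"},"z":{"type":"number"},"turn":{"type":"number"}}}},"fingers":{"type":"number"},"force":{"type":"number"}},"required":["rows"]}

```bash
mkdir -p pics
cat > h.py <<'E'
import numpy as np, cv2
from plant import robot, optics
def snap(n,f):
    s=robot.get_state(); c=optics.read_camera(n); cv2.imwrite('pics/'+f,c['pixels'][:,:,::-1]); 
    np.savez('pics/'+f[:-4]+'.npz',**{k:np.array(v) for k,v in c.items()},pos=s['tool_pos'],rot=s['eef_rot'])
    return c,s
def ray(f,px,z=None):
    c=np.load('pics/'+f+'.npz'); d=np.linalg.inv(c['K'])@np.array([*px,1.])
    R=c['R'];o=-R.T@c['t'];d=R.T@d
    return o+d*(z-o[2])/d[2] if z is not None else (o,d/np.linalg.norm(d))
def proj(f,X):
    c=np.load('pics/'+f+'.npz');q=c['K']@(c['R']@np.array(X,float)+c['t']);return q[:2]/q[2]
E
python3 - <<'E'
from h import *
for n in('scene','top'):
    c,s=snap(n,n+'1.png'); print(n,c['K'].tolist(),(-c['R'].T@c['t']),c['R'])
print(s['tool_pos'],s['eef_rot'],s['t'],s['finger_gap'])
c=optics.read_camera('wrist');print(c['mount'],c['K'])
E
```

```text
scene [[399.8262269696508, 0.0, 314.0986523067473], [0.0, 399.8262269696508, 206.4366385618843], [0.0, 0.0, 1.0]] [1121.20577853  400.37495461  655.29511949] [[-0.59646002  0.80260379 -0.00791198]
 [ 0.4996242   0.36354796 -0.78626239]
 [-0.62818079 -0.47292709 -0.6178421 ]]
top [[489.28263533573875, 0.0, 311.77256155421344], [0.0, 489.28263533573875, 205.59526925649544], [0.0, 0.0, 1.0]] [ 439.06780182    9.70519574 1262.02199848] [[ 0.0267041  -0.99958081  0.01118423]
 [-0.99300946 -0.02781204 -0.1147114 ]
 [ 0.11497437 -0.00804278 -0.9933359 ]]
[272.96059813 589.20459493 230.41788991] [-1.24762662e-04  2.15178552e-01  9.76574325e-01 -8.73790517e-04] 0.05 0.9997688007590027
[[-4.36894274e-04 -9.51777111e-01 -3.06790060e-01  7.88327395e+01]
 [ 9.99999343e-01 -7.41062534e-04  8.74970887e-04  1.65188530e+00]
 [-1.06012788e-03 -3.06789476e-01  9.51776809e-01 -1.41369167e+02]
 [ 0.00000000e+00  0.00000000e+00  0.00000000e+00  1.00000000e+00]] [[294.09356327   0.         318.8945883 ]
 [  0.         294.09356327 204.67578405]
 [  0.           0.           1.        ]]
```

View pics/scene1.png

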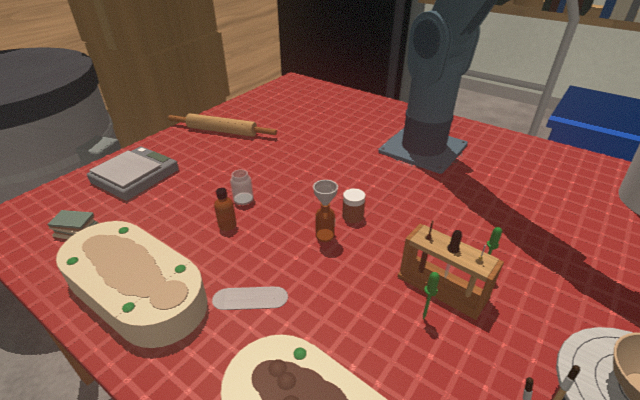

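View pics/top1.png

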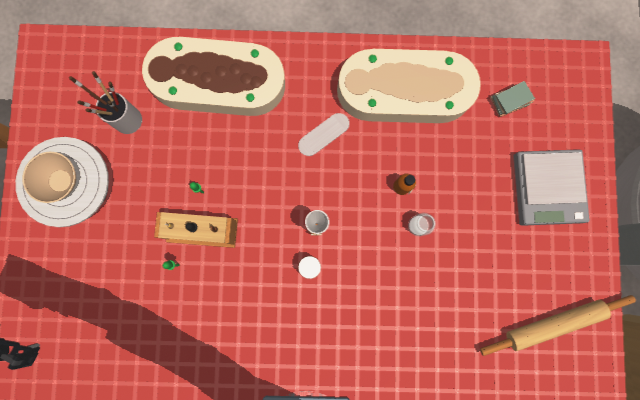

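The scene view shows the funnel in the bottle at (325,200), the jar at (242,188), the stock bottle at (226,212), the stain jar at (353,206), and the dropper (black bulb) in the stand's middle hole at (455,240). In the top view these sit at funnel (317,222), jar (425,223), dropper (191,227). I'll zoom in next.

Run:
```python
from h import *
t=cv2.imread('pics/top1.png');s=cv2.imread('pics/scene1.png')
z=lambda i,x,y,w,h,k:cv2.resize(i[y:y+h,x:x+w],None,fx=k,fy=k,interpolation=cv2.INTER_CUBIC)
a=np.hstack([z(t,285,170,80,60,5),z(t,385,170,80,60,5)])   # 800x300
b=np.hstack([z(s,205,165,80,60,5),z(s,300,172,80,60,5)])
cv2.imwrite('pics/c1.png',np.vstack([a,b]))
a=z(t,145,175,100,100,4);b=z(s,400,215,100,100,4)
cv2.imwrite('pics/c2.png',np.hstack([a,b]))
```

```text
(no output)
```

View pics/c1.png

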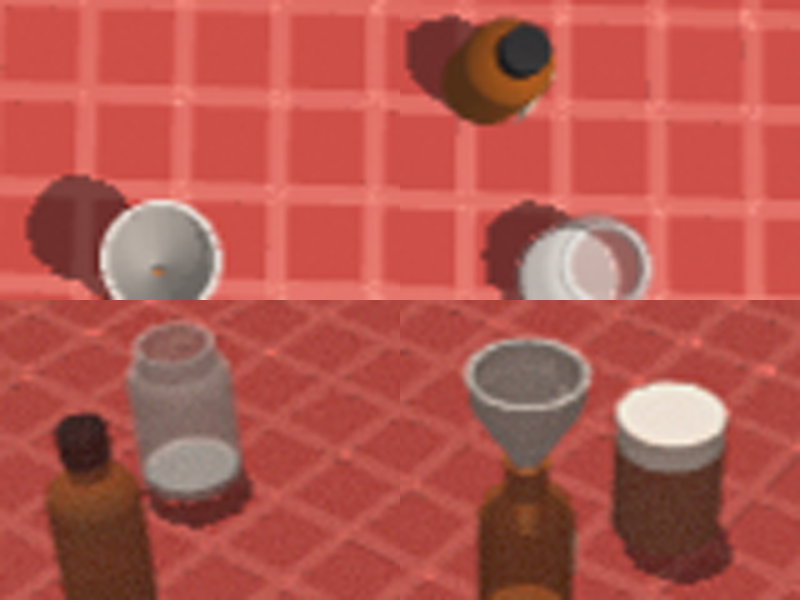

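View pics/c2.png

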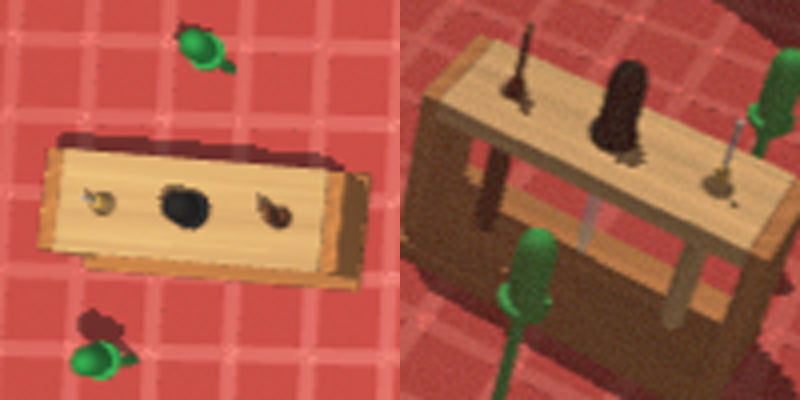

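The crops show these positions:
- **Funnel rim:** centre at top (317,221.8) and scene (325.4,186.6).
- **Jar rim:** top (426,222) and scene (239.6,173.6).
- **Stand board:** corners clear in c2, with the dropper in the middle hole.

Run:
```python
from h import *
def tri(a,b):
    o1,d1=ray('top1',a);o2,d2=ray('scene1',b)
    t=np.linalg.lstsq(np.c_[d1,-d2],o2-o1,rcond=None)[0]
    p,q=o1+d1*t[0],o2+d2*t[1];return ((p+q)/2).round(1),np.linalg.norm(p-q).round(1)
g=lambda u,v,x,y,k:((u+.5)/k-.5+x,(v+.5)/k-.5+y)
for n,a,b,z in[('funnel',g(161,260,285,170,5),g(129,75,300,172,5),148),('jar',g(206,263,385,170,5),g(175,45,205,165,5),84),('stock',g(125,50,385,170,5),g(83,128,205,165,5),108),('bulb',g(183,206,145,175,4),g(230,64,400,215,4),157)]:
    print(n,ray('top1',a,z).round(1),ray('scene1',b,z).round(1),tri(a,b))
c=[ray('top1',g(u,v,145,175,4),110) for u,v in[(62,148),(332,170),(322,271),(50,249)]]
print(np.array(c).round(1),np.mean(c,0)); d=c[0]+c[3]-c[1]-c[2];print('stand y ang',np.arctan2(-d[0],d[1]))
print('stain lid top',ray('scene1',g(270,113,300,172,5),70))
print('collar scene',ray('scene1',g(212,136,400,215,4),112))
```

```text
funnel [531.6 -11.8 148. ] [534.4  -9.9 148. ] (array([531.7, -11.8, 145.7]), np.float64(0.1))
jar [ 542.7 -276.8   84. ] [ 543.4 -275.    84. ] (array([ 542.5, -276.7,   82.9]), np.float64(0.9))
stock [ 641.8 -232.1  108. ] [ 643.4 -231.3  108. ] (array([ 642.2, -232.6,  106.7]), np.float64(0.5))
bulb [512.7 273.3 157. ] [516.2 278.2 157. ] (array([512.4, 275.8, 153.1]), np.float64(3.2))
[[548.1 357.6 110. ]
 [539.5 198.1 110. ]
 [479.9 201.2 110. ]
 [488.5 360.9 110. ]] [513.98375516 279.44246826 110.        ]
stand y ang -0.05366252088411835
stain lid top [429.7516697    1.92325062  70.        ]
collar scene [517.23847713 279.52869086 112.        ]
```

Emit:
move_arm --rows '[{"x":-48.8,"y":-43.6,"z":0,"turn":1.19},{"x":-48.8,"y":-43.6,"z":0,"turn":1.19},{"x":-48.8,"y":-43.6,"z":0,"turn":1.19},{"x":-48.8,"y":-43.6,"z":0,"turn":1.19},{"x":-48.8,"y":-43.6,"z":0,"turn":1.19},{"x":-48.8,"y":-43.6,"z":0,"turn":1.19},{"x":-48.8,"y":-43.6,"z":0,"turn":1.19},{"x":-48.8,"y":-43.6,"z":0,"turn":1.19},{"x":-48.8,"y":-43.6,"z":0,"turn":1.19},{"x":-48.8,"y":-43.6,"z":0,"turn":1.19}]' --fingers 1 --force 25

```text
t: 1.15
tool_pos: [471.8, 129.0, 231.4]
eef_rot: [-0.0, 0.725, 0.688, 0.0]
force: [1.0, 0.3, -0.2]
finger_gap: 1.002
grip_force: 0.0
```

Emit:
move_arm --rows '[{"x":-13.7,"y":6.7,"z":0,"turn":0},{"x":-13.7,"y":6.7,"z":0,"turn":0},{"x":-13.7,"y":6.7,"z":0,"turn":0},{"x":-13.7,"y":6.7,"z":0,"turn":0},{"x":-13.7,"y":6.7,"z":0,"turn":0},{"x":-13.7,"y":6.7,"z":0,"turn":0},{"x":-13.7,"y":6.7,"z":0,"turn":0},{"x":-13.7,"y":6.7,"z":0,"turn":0},{"x":-13.7,"y":6.7,"z":0,"turn":0},{"x":-13.7,"y":6.7,"z":0,"turn":0}]'

```text
t: 2.15
tool_pos: [531.1, -9.0, 231.4]
eef_rot: [-0.0, 0.725, 0.688, 0.0]
force: [-0.2, 0.0, -0.3]
finger_gap: 1.0
grip_force: 0.0
```

```bash
cat >> h.py <<'E'
from scipy.spatial.transform import Rotation as Ro
def wfix(c,s):
    "wrist picture -> world R,t stored as for other cameras"
    q=s['eef_rot'];Rt=Ro.from_quat([q[1],q[2],q[3],q[0]]).as_matrix();M=np.array(c['mount'])
    Rwc=Rt@M[:3,:3];o=np.array(s['tool_pos'])+Rt@M[:3,3];return Rwc.T,-Rwc.T@o
def wsnap(f):
    c,s=snap('wrist',f);R,t=wfix(c,s);np.savez('pics/'+f[:-4]+'.npz',K=c['K'],R=R,t=t);return s
def delta(X):
    "tool-axis shift (cm) from measured pose to world TCP X"
    s=robot.get_state();q=s['eef_rot'];Rt=Ro.from_quat([q[1],q[2],q[3],q[0]]).as_matrix()
    print('pos',np.round(s['tool_pos'],1),'tool y ang',np.arctan2(Rt[1,1],Rt[0,1]).round(4),'shift cm',(Rt.T@(np.array(X)-s['tool_pos'])/10).round(2))
E
python3 - <<'E'
from h import *
s=wsnap('w1.png');delta([532.5,-11,124])
print(proj('w1',[532.5,-11,148]),proj('w1',[532.5,-11,80]))
E
```

```text
pos [531.1  -9.2 231.3] tool y ang -0.0523 shift cm [-0.18  0.15 10.73]
[320.15244866 216.34339238] [319.85872186 193.73134244]
```

View pics/w1.png

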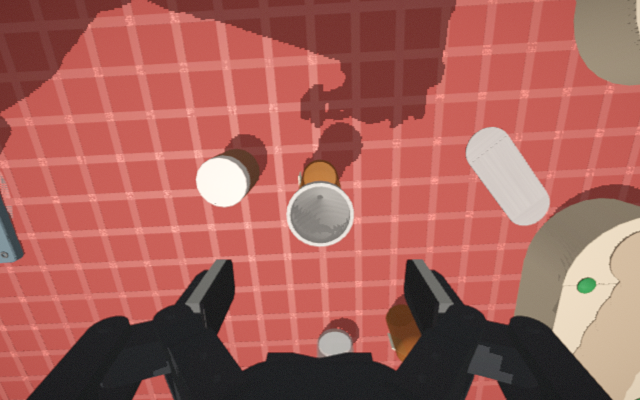

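The wrist view has the funnel rim centred at (320.5,214.5). That agrees with the prediction to within 1.5 mm. Descending.

Emit:
move_arm --rows '[{"x":0,"y":0.1,"z":3,"turn":0},{"x":-0.05,"y":0.16,"z":6,"turn":0},{"x":-0.05,"y":0.16,"z":8,"turn":0},{"x":-0.05,"y":0.16,"z":9.5,"turn":0},{"x":-0.05,"y":0.16,"z":10.5,"turn":0},{"x":-0.05,"y":0.16,"z":11,"turn":0},{"x":-0.05,"y":0.16,"z":11.3,"turn":0},{"x":-0.05,"y":0.16,"z":11.3,"turn":0},{"x":-0.05,"y":0.16,"z":11.3,"turn":0},{"x":-0.05,"y":0.16,"z":11.3,"turn":0}]'

```text
t: 3.2
tool_pos: [533.2, -10.1, 118.9]
eef_rot: [0.0, 0.726, 0.688, 0.0]
force: [-0.4, -0.5, 0.0]
finger_gap: 1.001
grip_force: 0.0
```

Emit:
move_arm --rows '[{"x":0},{"x":0},{"x":0},{"x":0},{"x":0},{"x":0},{"x":0},{"x":0},{"x":0},{"x":0}]' --fingers 0 --force 25

```text
invalid input
```

Emit:
move_arm --rows '[{"x":0,"y":0,"z":0,"turn":0},{"x":0,"y":0,"z":0,"turn":0},{"x":0,"y":0,"z":0,"turn":0},{"x":0,"y":0,"z":0,"turn":0},{"x":0,"y":0,"z":0,"turn":0},{"x":0,"y":0,"z":0,"turn":0},{"x":0,"y":0,"z":0,"turn":0},{"x":0,"y":0,"z":0,"turn":0},{"x":0,"y":0,"z":0,"turn":0},{"x":0,"y":0,"z":0,"turn":0}]' --fingers 0 --force 25

```text
t: 4.2
tool_pos: [533.0, -10.1, 118.5]
eef_rot: [0.0, 0.726, 0.688, 0.0]
force: [-0.7, 0.1, 5.5]
finger_gap: 0.597
grip_force: 25.7
```

Emit:
move_arm --rows '[{"x":0,"y":0,"z":-0.5,"turn":0},{"x":0,"y":0,"z":-1,"turn":0},{"x":0,"y":0,"z":-2,"turn":0},{"x":0,"y":0,"z":-3,"turn":0},{"x":0,"y":0,"z":-4,"turn":0},{"x":0,"y":0,"z":-5,"turn":0},{"x":0,"y":0,"z":-6.5,"turn":0},{"x":0,"y":0,"z":-8,"turn":0},{"x":0,"y":0,"z":-9.5,"turn":0},{"x":0,"y":0,"z":-10,"turn":0}]'

```text
t: 5.2
tool_pos: [533.7, -10.2, 220.3]
eef_rot: [0.001, 0.726, 0.688, 0.001]
force: [0.8, 0.2, -0.1]
finger_gap: 0.602
grip_force: 26.2
```

Run:
```python
from h import *
delta([543,-276,218]); snap('scene','scene2.png');snap('top','top2.png');print(robot.get_state()['finger_gap'])
t=cv2.imread('pics/top2.png');s=cv2.imread('pics/scene2.png')
z=lambda i,x,y,w,h,k:cv2.resize(i[y:y+h,x:x+w],None,fx=k,fy=k,interpolation=cv2.INTER_CUBIC)
cv2.imwrite('pics/c3.png',np.hstack([z(s,280,130,100,130,4),z(t,280,160,100,130,4)]))
```

```text
pos [533.7 -10.2 220.3] tool y ang -0.053 shift cm [-26.49   2.34   0.22]
0.600805727750505
```

View pics/c3.png

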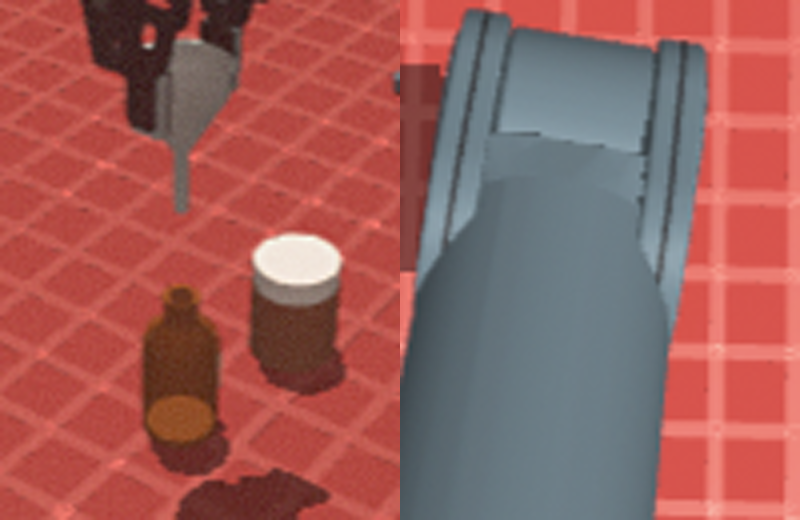

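The funnel hangs straight in the fingers. The bottle is still standing, with its mouth at scene (325,203.7). Next I carry the funnel to the jar.

Emit:
move_arm --rows '[{"x":-1.5,"y":0.1,"z":0,"turn":0},{"x":-4,"y":0.4,"z":0,"turn":0},{"x":-8,"y":0.7,"z":0,"turn":0},{"x":-12,"y":1.1,"z":0,"turn":0},{"x":-16,"y":1.5,"z":0,"turn":0},{"x":-20,"y":1.9,"z":0,"turn":0},{"x":-23.5,"y":2.2,"z":0,"turn":0},{"x":-25.5,"y":2.3,"z":0,"turn":0},{"x":-26.5,"y":2.34,"z":0,"turn":0},{"x":-26.5,"y":2.34,"z":0,"turn":0}]'

```text
t: 6.3
tool_pos: [541.4, -277.0, 217.6]
eef_rot: [-0.0, 0.726, 0.687, -0.0]
force: [0.6, 0.0, 0.2]
finger_gap: 0.596
grip_force: 26.2
```

Run:
```python
from h import *
delta([543,-276,85]); snap('scene','scene3.png');wsnap('w3.png')
s=cv2.imread('pics/scene3.png')
g=lambda u,v,x,y,k:((u+.5)/k-.5+x,(v+.5)/k-.5+y)
print('bottle mouth',ray('scene1',g(181,296,280,130,4),100))
z=lambda i,x,y,w,h,k:cv2.resize(i[y:y+h,x:x+w],None,fx=k,fy=k,interpolation=cv2.INTER_CUBIC)
cv2.imwrite('pics/c4.png',np.hstack([z(s,190,85,100,130,4),z(cv2.imread('pics/w3.png'),220,130,200,260,2)]))
```

```text
pos [ 541.4 -277.   217.6] tool y ang -0.0549 shift cm [ 0.11  0.17 13.26]
bottle mouth [533.95954723 -11.07102515 100.        ]
```

View pics/c4.png

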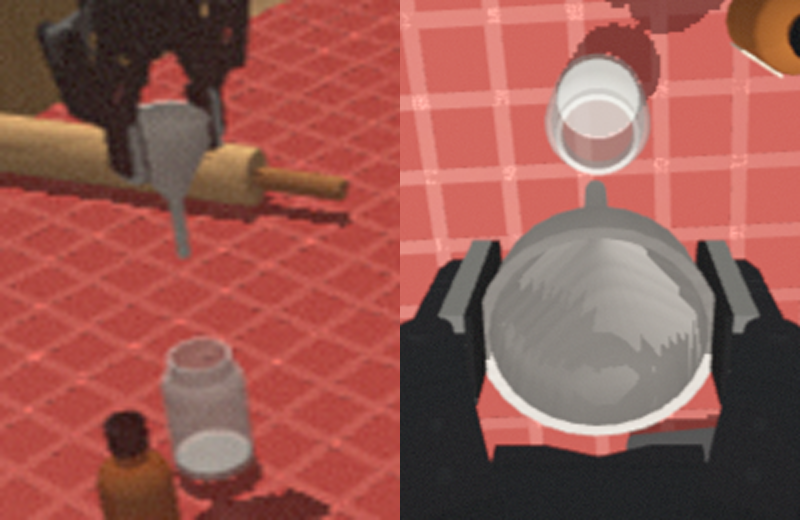

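Run:
```python
from h import *
print('jar w',ray('w3',(319.3,196),84),'s',ray('scene3',(239.6,173.6),84))
o1,d1=ray('w3',(317.7,222.5));o2,d2=ray('scene3',(235.6,148))
t=np.linalg.lstsq(np.c_[d1,-d2],o2-o1,rcond=None)[0];print('tip',o1+d1*t[0],o2+d2*t[1])
print('expected tip px',proj('scene3',[541.4,-277,157]),proj('w3',[541.4,-277,157]),'rim',proj('w3',[541.4,-277,247]))
```

```text
jar w [ 542.6797315  -274.52428363   84.        ] s [ 543.40631105 -275.01045446   84.        ]
tip [ 541.53656548 -273.07138758  158.64933642] [ 543.67819115 -275.57167907  159.56357258]
expected tip px [235.98567682 148.36158665] [317.81644263 226.654775  ] rim [316.9878808  302.26230065]
```

Emit:
move_arm --rows '[{"x":0.1,"y":0.15,"z":1.5,"turn":0},{"x":0.1,"y":0.15,"z":4,"turn":0},{"x":0.1,"y":0.15,"z":6.5,"turn":0},{"x":0.1,"y":0.15,"z":8.5,"turn":0},{"x":0.1,"y":0.15,"z":10,"turn":0},{"x":0.1,"y":0.15,"z":11.5,"turn":0},{"x":0.1,"y":0.15,"z":12.4,"turn":0},{"x":0.1,"y":0.15,"z":12.9,"turn":0},{"x":0.1,"y":0.15,"z":13.3,"turn":0},{"x":0.1,"y":0.15,"z":13.3,"turn":0}]'

```text
t: 7.4
tool_pos: [543.6, -275.2, 85.3]
eef_rot: [-0.0, 0.726, 0.688, -0.0]
force: [0.0, -0.2, 0.2]
finger_gap: 0.599
grip_force: 26.2
```

Nothing has touched yet. I'll lower 2 mm more and settle.

Emit:
move_arm --rows '[{"x":0,"y":0,"z":0.1,"turn":0},{"x":0,"y":0,"z":0.2,"turn":0},{"x":0,"y":0,"z":0.25,"turn":0},{"x":0,"y":0,"z":0.25,"turn":0},{"x":0,"y":0,"z":0.25,"turn":0},{"x":0,"y":0,"z":0.25,"turn":0},{"x":0,"y":0,"z":0.25,"turn":0},{"x":0,"y":0,"z":0.25,"turn":0},{"x":0,"y":0,"z":0.25,"turn":0},{"x":0,"y":0,"z":0.25,"turn":0}]'

```text
t: 8.4
tool_pos: [543.9, -275.3, 83.2]
eef_rot: [0.0, 0.726, 0.688, 0.0]
force: [-1.7, 0.9, 6.5]
finger_gap: 0.603
grip_force: 26.5
```

Emit:
move_arm --rows '[{"x":0,"y":0,"z":0,"turn":0},{"x":0,"y":0,"z":0,"turn":0},{"x":0,"y":0,"z":0,"turn":0},{"x":0,"y":0,"z":0,"turn":0},{"x":0,"y":0,"z":0,"turn":0},{"x":0,"y":0,"z":0,"turn":0},{"x":0,"y":0,"z":0,"turn":0},{"x":0,"y":0,"z":0,"turn":0},{"x":0,"y":0,"z":0,"turn":0},{"x":0,"y":0,"z":0,"turn":0}]' --fingers 1

```text
t: 9.4
tool_pos: [543.6, -275.1, 82.8]
eef_rot: [0.0, 0.726, 0.688, 0.0]
force: [-0.1, -0.2, 0.5]
finger_gap: 1.0
grip_force: 0.0
```

Emit:
move_arm --rows '[{"x":0,"y":0,"z":-0.5,"turn":0},{"x":0,"y":0,"z":-1.5,"turn":0},{"x":0,"y":0,"z":-3,"turn":0},{"x":0,"y":0,"z":-5,"turn":0},{"x":0,"y":0,"z":-7,"turn":0},{"x":0,"y":0,"z":-10,"turn":0},{"x":0,"y":0,"z":-13,"turn":0},{"x":0,"y":0,"z":-15,"turn":0},{"x":0,"y":0,"z":-15,"turn":0},{"x":0,"y":0,"z":-15,"turn":0}]'

```text
t: 10.4
tool_pos: [543.8, -275.2, 233.8]
eef_rot: [0.001, 0.726, 0.688, 0.0]
force: [0.2, 0.1, -0.8]
finger_gap: 1.002
grip_force: 0.0
```

Run:
```python
from h import *
delta([514.5,279,235])
```

```text
pos [ 543.8 -275.2  233.8] tool y ang -0.0531 shift cm [55.18 -5.86 -0.14]
```

Emit:
move_arm --rows '[{"x":5,"y":-0.5,"z":0,"turn":0},{"x":10,"y":-1,"z":0,"turn":0},{"x":15,"y":-1.6,"z":0,"turn":0},{"x":20,"y":-2.1,"z":0,"turn":0},{"x":25,"y":-2.6,"z":0,"turn":0},{"x":30,"y":-3.2,"z":0,"turn":0},{"x":35,"y":-3.7,"z":0,"turn":0},{"x":40,"y":-4.2,"z":0,"turn":0},{"x":45,"y":-4.8,"z":0,"turn":0},{"x":48,"y":-5.1,"z":0,"turn":0}]'

```text
t: 11.4
tool_pos: [516.3, 211.2, 231.9]
eef_rot: [-0.001, 0.724, 0.69, -0.001]
force: [0.1, -0.6, 0.4]
finger_gap: 0.997
grip_force: 0.0
```

Emit:
move_arm --rows '[{"x":3,"y":-0.3,"z":0,"turn":0},{"x":5,"y":-0.5,"z":0,"turn":0},{"x":6.5,"y":-0.7,"z":0,"turn":0},{"x":7.2,"y":-0.76,"z":0,"turn":0},{"x":7.2,"y":-0.76,"z":0,"turn":0},{"x":7.2,"y":-0.76,"z":0,"turn":0},{"x":7.2,"y":-0.76,"z":0,"turn":0},{"x":7.2,"y":-0.76,"z":0,"turn":0},{"x":7.2,"y":-0.76,"z":0,"turn":0},{"x":7.2,"y":-0.76,"z":0,"turn":0}]'

```text
t: 12.4
tool_pos: [514.4, 279.0, 232.9]
eef_rot: [0.0, 0.726, 0.688, 0.0]
force: [0.1, -0.4, -0.4]
finger_gap: 1.0
grip_force: 0.0
```

Run:
```python
from h import *
delta([514.5,279,120]); wsnap('w5.png');snap('scene','scene5.png')
s=cv2.imread('pics/scene5.png');w=cv2.imread('pics/w5.png')
z=lambda i,x,y,w,h,k:cv2.resize(i[y:y+h,x:x+w],None,fx=k,fy=k,interpolation=cv2.INTER_CUBIC)
cv2.imwrite('pics/c5.png',np.hstack([z(w,220,120,200,200,2.5),z(s,195,140,60,100,5)]))
for zz in(157,112):print(proj('w5',[514.5,279,zz]))
```

```text
pos [514.4 279.  232.9] tool y ang -0.0534 shift cm [0.000e+00 1.000e-02 1.129e+01]
[318.3954859  217.29261073]
[318.45502612 200.55898643]
```

View pics/c5.png

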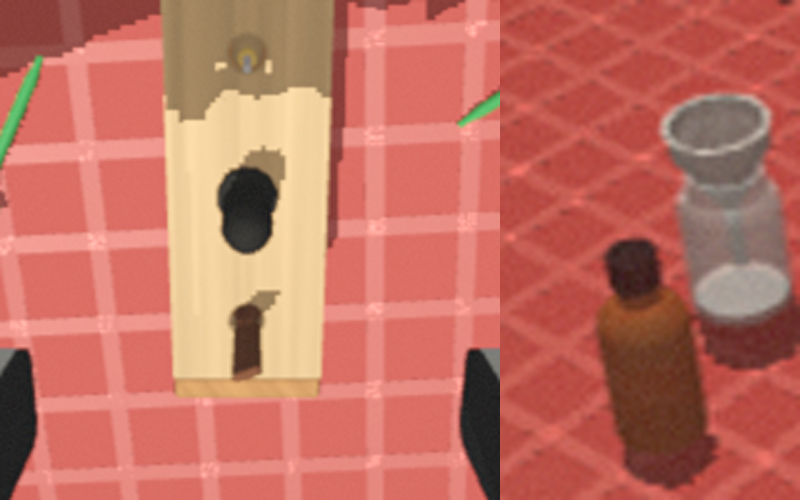

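The funnel sits in the jar. In the wrist view the dropper collar is at (318.6,197.8) and the bulb dome at (318.8,210).

Run:
```python
from h import *
for z in(113,115):print('collar',z,ray('w5',(318.6,197.8),z).round(1))
for z in(148,152):print('bulb',z,ray('w5',(318.8,211),z).round(1))
for p in((195,187),(169,265)):print('green',ray('top1',p,110).round(1))
# refine by dark blob in wrist image
w=cv2.imread('pics/w5.png')[120:250,270:370].max(2)
n,l,st,c=cv2.connectedComponentsWithStats((w<60).astype(np.uint8))
for i in range(1,n):
  if st[i,4]>80:print(st[i]+[270,120,0,0,0],c[i]+[270,120])
# predicted outline of model, dropper at trial y
for y in(279,281,283):print(y,[proj('w5',[514.5,y+dy,z])[1].round(1) for dy,z in((12,114),(-8,150),(0,157))])
```

```text
collar 113 [514.8 282.  113. ]
collar 115 [514.8 282.6 115. ]
bulb 148 [514.9 281.1 148. ]
bulb 152 [515.  282.5 152. ]
green [609.1 278.7 110. ]
green [423.8 329.2 110. ]
[308 188  23  33 537] [318.83240223 202.83798883]
279 [np.float64(188.7), np.float64(223.5), np.float64(217.3)]
281 [np.float64(186.5), np.float64(221.2), np.float64(214.9)]
283 [np.float64(184.4), np.float64(218.9), np.float64(212.5)]
```

Emit:
move_arm --rows '[{"x":0.15,"y":0.04,"z":2,"turn":0},{"x":0.15,"y":0.04,"z":4.5,"turn":0},{"x":0.15,"y":0.04,"z":6.5,"turn":0},{"x":0.15,"y":0.04,"z":8.2,"turn":0},{"x":0.15,"y":0.04,"z":9.5,"turn":0},{"x":0.15,"y":0.04,"z":10.5,"turn":0},{"x":0.15,"y":0.04,"z":11,"turn":0},{"x":0.15,"y":0.04,"z":11.2,"turn":0},{"x":0.15,"y":0.04,"z":11.2,"turn":0},{"x":0.15,"y":0.04,"z":11.2,"turn":0}]'

```text
t: 13.5
tool_pos: [515.3, 281.0, 121.4]
eef_rot: [0.0, 0.726, 0.688, 0.001]
force: [-0.3, -0.3, -0.1]
finger_gap: 1.002
grip_force: 0.0
```

Emit:
move_arm --rows '[{"x":0,"y":0,"z":0,"turn":0},{"x":0,"y":0,"z":0,"turn":0},{"x":0,"y":0,"z":0,"turn":0},{"x":0,"y":0,"z":0,"turn":0},{"x":0,"y":0,"z":0,"turn":0},{"x":0,"y":0,"z":0,"turn":0},{"x":0,"y":0,"z":0,"turn":0},{"x":0,"y":0,"z":0,"turn":0},{"x":0,"y":0,"z":0,"turn":0},{"x":0,"y":0,"z":0,"turn":0}]' --fingers 0 --force 25

```text
t: 14.5
tool_pos: [514.9, 280.8, 120.9]
eef_rot: [-0.0, 0.726, 0.688, 0.0]
force: [-0.1, -0.1, 1.4]
finger_gap: 0.194
grip_force: 26.3
```

Emit:
move_arm --rows '[{"x":0,"y":0,"z":-0.3,"turn":0},{"x":0,"y":0,"z":-1,"turn":0},{"x":0,"y":0,"z":-2.2,"turn":0},{"x":0,"y":0,"z":-3.8,"turn":0},{"x":0,"y":0,"z":-5.5,"turn":0},{"x":0,"y":0,"z":-7.5,"turn":0},{"x":0,"y":0,"z":-9.5,"turn":0},{"x":0,"y":0,"z":-11.5,"turn":0},{"x":0,"y":0,"z":-12.7,"turn":0},{"x":0,"y":0,"z":-13,"turn":0}]'

```text
t: 15.5
tool_pos: [515.6, 281.1, 252.8]
eef_rot: [0.0, 0.726, 0.688, 0.002]
force: [0.2, 0.0, -0.4]
finger_gap: 0.196
grip_force: 26.1
```

Run:
```python
from h import *
delta([533,-10.5,251]); print(robot.get_state()['finger_gap'])
```

```text
pos [515.6 281.1 252.8] tool y ang -0.0531 shift cm [-29.02   3.28   0.13]
0.19577295784721133
```

Emit:
move_arm --rows '[{"x":-2,"y":0.2,"z":0,"turn":0},{"x":-5,"y":0.6,"z":0,"turn":0},{"x":-9,"y":1,"z":0,"turn":0},{"x":-13.5,"y":1.5,"z":0,"turn":0},{"x":-18,"y":2,"z":0,"turn":0},{"x":-22,"y":2.5,"z":0,"turn":0},{"x":-25.5,"y":2.9,"z":0,"turn":0},{"x":-27.5,"y":3.1,"z":0,"turn":0},{"x":-28.6,"y":3.2,"z":0,"turn":0},{"x":-29,"y":3.25,"z":0,"turn":0}]'

```text
t: 16.5
tool_pos: [531.1, -12.2, 250.2]
eef_rot: [-0.0, 0.726, 0.687, -0.001]
force: [0.2, 0.3, -0.9]
finger_gap: 0.196
grip_force: 26.1
```

Emit:
move_arm --rows '[{"x":0,"y":0,"z":0.5,"turn":0},{"x":0,"y":0,"z":1.2,"turn":0},{"x":0,"y":0,"z":2,"turn":0},{"x":0,"y":0,"z":2.8,"turn":0},{"x":0,"y":0,"z":3.4,"turn":0},{"x":0,"y":0,"z":3.8,"turn":0},{"x":0,"y":0,"z":4,"turn":0},{"x":0,"y":0,"z":4,"turn":0},{"x":0,"y":0,"z":4,"turn":0},{"x":0,"y":0,"z":4,"turn":0}]'

```text
t: 17.5
tool_pos: [532.2, -10.7, 211.1]
eef_rot: [0.0, 0.726, 0.688, 0.0]
force: [-0.1, 0.4, 0.1]
finger_gap: 0.195
grip_force: 26.1
```

Run:
```python
from h import *
delta([533,-10.5,251]); wsnap('w6.png');snap('scene','scene6.png')
s=cv2.imread('pics/scene6.png');w=cv2.imread('pics/w6.png')
z=lambda i,x,y,w,h,k:cv2.resize(i[y:y+h,x:x+w],None,fx=k,fy=k,interpolation=cv2.INTER_CUBIC)
cv2.imwrite('pics/c6.png',np.hstack([z(w,280,160,80,120,5),z(s,285,130,80,120,5)]))
```

```text
pos [532.2 -10.7 211.1] tool y ang -0.0531 shift cm [ 0.02  0.09 -3.99]
```

View pics/c6.png

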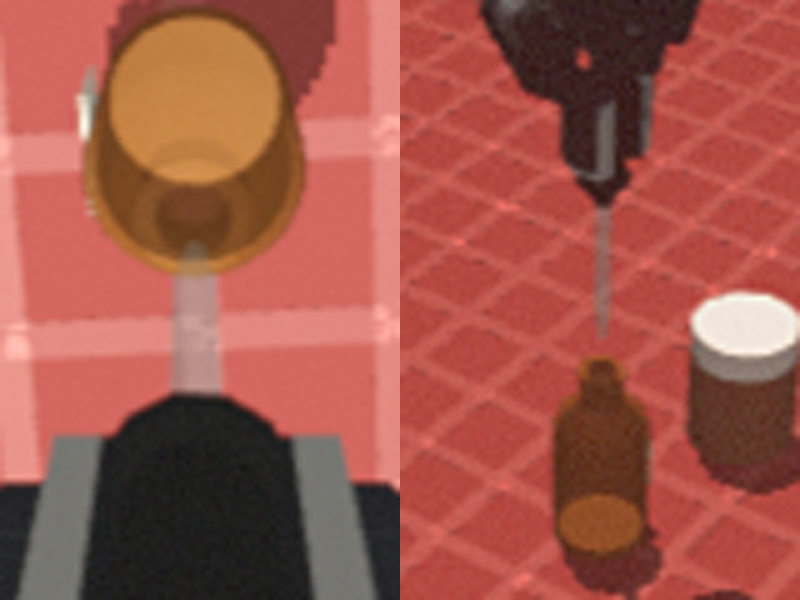

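In the wrist crop the tip is at (194,243), the bore at (193,212) and the bottle's inner floor disc at (195,98). In the scene crop the tip is at (202,338), the mouth at (202,367) and the floor at (200,522).

Run:
```python
from h import *
g=lambda u,v,x,y,k=5:((u+.5)/k-.5+x,(v+.5)/k-.5+y)
W=lambda u,v:g(u,v,280,160);S=lambda u,v:g(u,v,285,130)
print('mouth w z100/77',ray('w6',W(193,212),100).round(1),ray('w6',W(193,212),77).round(1))
print('floor w',ray('w6',W(195,98),5).round(1),'floor s',ray('scene6',S(200,522),5).round(1))
print('mouth s',ray('scene6',S(202,367),100).round(1))
for z in(116,118,120):print('tip',z,ray('w6',W(194,243),z).round(1),ray('scene6',S(202,338),z).round(1))
for X in([533,-11,100],[532.2,-10.7,118],[532.2,-10.7,200]):
  p=proj('w6',X);q=proj('scene6',X);print(X,((p-[280,160]+.5)*5-.5).round(0),((q-[285,130]+.5)*5-.5).round(0))
```

```text
mouth w z100/77 [532.2  -9.  100. ] [531.7 -16.1  77. ]
floor w [532.5  -9.7   5. ] floor s [531.7 -12.5   5. ]
mouth s [531.9 -12.2 100. ]
tip 116 [532.3  -9.5 116. ] [531.5 -12.7 116. ]
tip 118 [532.4  -8.9 118. ] [533.7 -11.1 118. ]
tip 120 [532.4  -8.2 120. ] [535.9  -9.6 120. ]
[533, -11, 100] [198. 222.] [203. 369.]
[532.2, -10.7, 118] [194. 253.] [205. 337.]
[532.2, -10.7, 200] [193. 484.] [207. 181.]
```

Tip and mouth line up within about 1 mm in both views, so I'm lowering slowly.

Emit:
move_arm --rows '[{"x":0,"y":0,"z":0.4,"turn":0},{"x":0,"y":0,"z":0.8,"turn":0},{"x":0,"y":0,"z":1.2,"turn":0},{"x":0,"y":0,"z":1.6,"turn":0},{"x":0,"y":0,"z":2,"turn":0},{"x":0,"y":0,"z":2.4,"turn":0},{"x":0,"y":0,"z":2.8,"turn":0},{"x":0,"y":0,"z":3.2,"turn":0},{"x":0,"y":0,"z":3.6,"turn":0},{"x":0,"y":0,"z":4,"turn":0}]'

```text
t: 18.6
tool_pos: [531.9, -10.6, 170.5]
eef_rot: [0.0, 0.726, 0.688, 0.0]
force: [0.4, -0.1, -1.2]
finger_gap: 0.193
grip_force: 26.1
```

Emit:
move_arm --rows '[{"x":0,"y":0,"z":0.4,"turn":0},{"x":0,"y":0,"z":0.8,"turn":0},{"x":0,"y":0,"z":1.2,"turn":0},{"x":0,"y":0,"z":1.6,"turn":0},{"x":0,"y":0,"z":2,"turn":0},{"x":0,"y":0,"z":2.4,"turn":0},{"x":0,"y":0,"z":2.8,"turn":0},{"x":0,"y":0,"z":3.2,"turn":0},{"x":0,"y":0,"z":3.6,"turn":0},{"x":0,"y":0,"z":4,"turn":0}]'

```text
t: 19.6
tool_pos: [532.0, -10.6, 130.5]
eef_rot: [0.0, 0.726, 0.688, 0.0]
force: [0.3, 0.2, -0.2]
finger_gap: 0.196
grip_force: 26.1
```

Run:
```python
from h import *
delta([532.2,-10.7,111]); snap('scene','scene7.png');s=robot.get_state();print(s['force'],s['finger_gap']);wsnap('w7.png')
s=cv2.imread('pics/scene7.png');w=cv2.imread('pics/w7.png')
z=lambda i,x,y,w,h,k:cv2.resize(i[y:y+h,x:x+w],None,fx=k,fy=k,interpolation=cv2.INTER_CUBIC)
cv2.imwrite('pics/c7.png',np.hstack([z(w,280,160,80,120,5),z(s,285,130,80,120,5)]))
```

```text
pos [532.  -10.6 130.5] tool y ang -0.053 shift cm [-0.01  0.03  1.95]
[-0.57398916 -0.38632875 -0.12079145] 0.19842043969250026
```

View pics/c7.png

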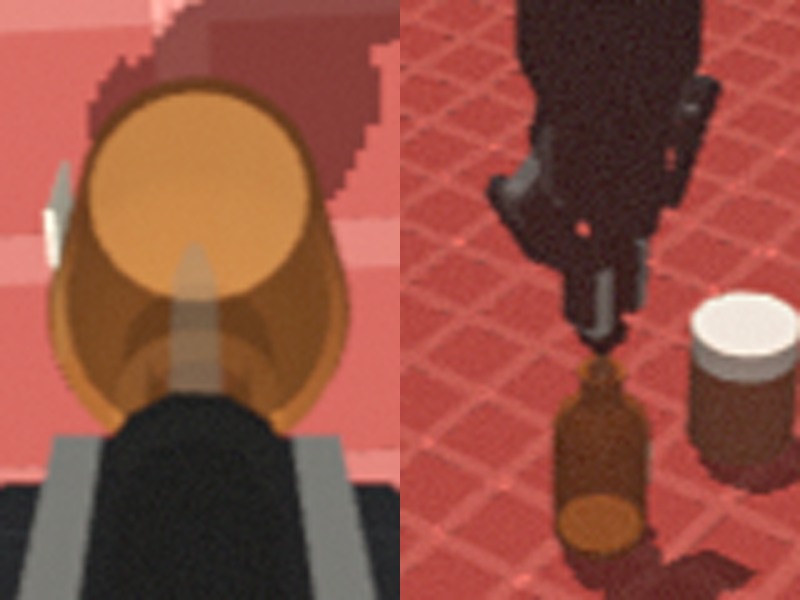

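The pipette is inside the neck and about 0.6 mm off-axis. I'll correct that and lower until the collar seats.

Emit:
move_arm --rows '[{"x":0,"y":0.05,"z":0.2,"turn":0},{"x":0,"y":0.05,"z":0.4,"turn":0},{"x":0,"y":0.05,"z":0.6,"turn":0},{"x":0,"y":0.05,"z":0.8,"turn":0},{"x":0,"y":0.05,"z":1,"turn":0},{"x":0,"y":0.05,"z":1.2,"turn":0},{"x":0,"y":0.05,"z":1.4,"turn":0},{"x":0,"y":0.05,"z":1.6,"turn":0},{"x":0,"y":0.05,"z":1.7,"turn":0},{"x":0,"y":0.05,"z":1.7,"turn":0}]'

```text
t: 20.7
tool_pos: [532.3, -10.6, 113.6]
eef_rot: [-0.0, 0.726, 0.688, -0.0]
force: [-0.5, -0.5, 0.3]
finger_gap: 0.198
grip_force: 26.1
```

Emit:
move_arm --rows '[{"x":0,"y":0,"z":0.05,"turn":0},{"x":0,"y":0,"z":0.1,"turn":0},{"x":0,"y":0,"z":0.15,"turn":0},{"x":0,"y":0,"z":0.2,"turn":0},{"x":0,"y":0,"z":0.2,"turn":0},{"x":0,"y":0,"z":0.2,"turn":0},{"x":0,"y":0,"z":0.2,"turn":0},{"x":0,"y":0,"z":0.2,"turn":0},{"x":0,"y":0,"z":0.2,"turn":0},{"x":0,"y":0,"z":0.2,"turn":0}]'

```text
t: 21.7
tool_pos: [532.4, -10.6, 111.8]
eef_rot: [0.0, 0.726, 0.688, -0.0]
force: [-0.1, 0.8, 0.3]
finger_gap: 0.194
grip_force: 26.1
```

Emit:
move_arm --rows '[{"x":0,"y":0,"z":0.05,"turn":0},{"x":0,"y":0,"z":0.1,"turn":0},{"x":0,"y":0,"z":0.15,"turn":0},{"x":0,"y":0,"z":0.15,"turn":0},{"x":0,"y":0,"z":0.15,"turn":0},{"x":0,"y":0,"z":0.15,"turn":0},{"x":0,"y":0,"z":0.15,"turn":0},{"x":0,"y":0,"z":0.15,"turn":0},{"x":0,"y":0,"z":0.15,"turn":0},{"x":0,"y":0,"z":0.15,"turn":0}]'

```text
t: 22.7
tool_pos: [532.9, -10.7, 110.8]
eef_rot: [0.0, 0.726, 0.688, 0.0]
force: [-1.6, 0.1, 4.5]
finger_gap: 0.195
grip_force: 26.7
```

The wrist reads 4.5 N, so the collar is on the rim. Releasing and lifting straight up.

Emit:
move_arm --rows '[{"x":0,"y":0,"z":0,"turn":0},{"x":0,"y":0,"z":0,"turn":0},{"x":0,"y":0,"z":0,"turn":0},{"x":0,"y":0,"z":0,"turn":0},{"x":0,"y":0,"z":0,"turn":0},{"x":0,"y":0,"z":0,"turn":0},{"x":0,"y":0,"z":0,"turn":0},{"x":0,"y":0,"z":0,"turn":0},{"x":0,"y":0,"z":0,"turn":0},{"x":0,"y":0,"z":0,"turn":0}]' --fingers 0.7

```text
t: 23.7
tool_pos: [532.4, -10.6, 110.3]
eef_rot: [0.0, 0.726, 0.688, -0.0]
force: [-0.3, -0.3, 0.1]
finger_gap: 0.698
grip_force: 0.0
```

Emit:
move_arm --rows '[{"x":0,"y":0,"z":-0.5,"turn":0},{"x":0,"y":0,"z":-1.5,"turn":0},{"x":0,"y":0,"z":-3,"turn":0},{"x":0,"y":0,"z":-5,"turn":0},{"x":0,"y":0,"z":-7,"turn":0},{"x":0,"y":0,"z":-10,"turn":0},{"x":0,"y":0,"z":-13,"turn":0},{"x":0,"y":0,"z":-15,"turn":0},{"x":0,"y":0,"z":-15,"turn":0},{"x":0,"y":0,"z":-15,"turn":0}]'

```text
t: 24.7
tool_pos: [532.4, -10.6, 260.7]
eef_rot: [0.0, 0.726, 0.688, 0.0]
force: [0.2, 0.2, -0.5]
finger_gap: 0.703
grip_force: 0.0
```

Run:
```python
from h import *
snap('scene','scene8.png');wsnap('w8.png')
s=cv2.imread('pics/scene8.png');w=cv2.imread('pics/w8.png')
z=lambda i,x,y,w,h,k:cv2.resize(i[y:y+h,x:x+w],None,fx=k,fy=k,interpolation=cv2.INTER_CUBIC)
cv2.imwrite('pics/c8.png',np.hstack([z(w,280,160,80,120,5),z(s,285,150,80,120,5)]))
```

```text
(no output)
```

View pics/c8.png

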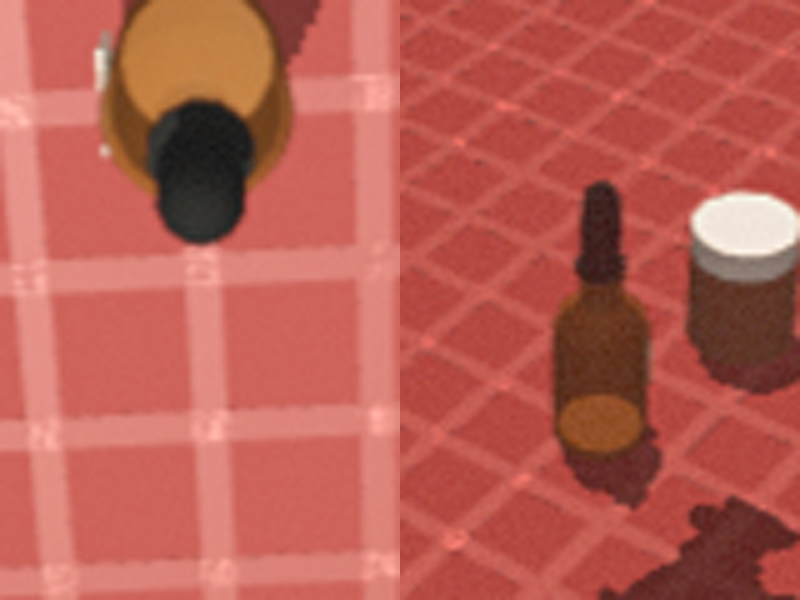

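The collar sits flat on the rim, the dropper is upright and the bottle stands in place. Handing in.

```bash
python3 -c "
from plant import robot
print(robot.hand_in())"
```

```text
the job is handed in; nothing more can be done
None
```

The job is handed in at about 25 s of the 72 s allowed: the funnel stands in the open jar and the dropper is seated in the bottle, its collar flat on the rim in the last pictures; the hand-in gave no verdict.

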